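# Set the side guide of a cake packing lane to the sample cake and lock it

### The job

The packing lane is being changed over to the ring cake that lies in it as a sample against the back fence. Take the marker pen out of the lane first and lay it on the table or in the tray, clear of the jig; then pull the black knob up to unlock it, turn it anticlockwise (seen from above) until the sliding white side guide stands close beside the cake, about a centimetre off or less, without shoving the cake, and push the knob fully back down so that the guide is locked there. Leave the cake where it lies and do not disturb the other things.

Things in the scene. Friction and masses are not known exactly. Their poses are not given: they have to be found in the camera images.
- lane_jig: Fixed jig: base plate 190 (x) x 215 (y) x 8 mm; origin at its underside's centre on the table, z up. White gear housing at its -x end: x -95 to -20, y -37 to 37, top 50 mm high; vertical knob axis at x -57, y 0. The lane is the plate for x -10 to 95, between the side guide (-y) and back fence (+y). A rack bar that moves with the guide runs along y at x -33 to -21, top 26 mm high.
- guide_face (a point): Middle of the white side guide's face towards the cake (jig +y), 28 mm above the table; axes as the jig's. The guide is an upright plate, jig x -12 to 90 mm, 8 mm thick behind the face (-y), top 47 mm above the table. Starts at jig y -78 mm; only the knob moves it.
- guide (a joint): Slide of the side guide, m: 0 at the start, grows as the guide moves towards the cake (jig +y), at most 0.088. Geared to the knob: 25.5 mm per radian, 10 mm per 22.5 degree click.
- knob_lift (a joint): How far the knob is pulled up, m: 0 fully down (locked), 0.014 fully up. It stays at the height where it is left (friction about 3.5 N, no spring). The knob cannot turn until it is up by about 8 mm.
- knob_turn (a joint): Knob angle, rad: 0 at the start, grows anticlockwise seen from above, to 3.45; stays where it is left (friction about 0.04 N m). Dogs under the knob drop between the 16 studs of a crown: it goes fully down only near multiples of 22.5 degrees (0.3927 rad). Up to 3 degrees off it centres itself when pressed down with the grip released; farther off it may stand on the studs.
- knob_grip (a point): Point on the knob's axis at grip height, 88 mm above the table when down. Black knob: a disc 74 mm across, its top 22 mm below this point, with a bar grip on it 56 mm long (point x; jig x at angle 0), 16 mm wide (point y: pinch across this), its top 14 mm above this point. A white line marks one end of the bar.
- back_fence: Fixed white upright fence on the jig, 95 mm long along the jig's x, 8 mm thick, top 45 mm above the table. Origin at the middle of the lower edge of its face towards the cake; axes as the jig's. Its place across the jig varies.
- sample_cake: Plain ring cake in the lane, 2 mm in front of the back fence, about 80 mm across (flanks 40 to 41 mm from its centre), 36 mm tall, loose and light. Origin at its underside's centre. The chocolate-chip cake on the table is not meant.
- marker: White marker pen with a black cap, lying in the lane between guide and cake (70 to 88 mm apart at first), roughly along the jig's x. 135 mm long (own y), 17 mm wide (own x), 16 mm tall, 20 g. Origin at its underside's centre, near its centre of mass.
- marker_cap (a point): Point on the marker's axis in its black cap, 64 mm from its middle towards its own +y, 8 mm above its underside.
- marker_tail (a point): Point on the marker's axis in its white end, 64 mm from its middle towards its own -y, 8 mm above its underside.
- timer: Bystander: white pocket timer 70 x 66 x 21 mm, loose on the table, origin at the centre of its underside.
- tape_roll: Bystander: beige roll of tape lying flat, 103 mm across, 25 mm tall, loose on the table, origin at the centre of its underside.
- choc_cake: Bystander: ring cake with chocolate chips, 80 mm across, 34 mm tall, loose on the table, origin at the centre of its underside.
- spray_bottle: Bystander: spray bottle 272 mm tall, 56 x 120 mm, loose, standing right of the jig, origin at the centre of its underside.
- tray_sachets: Fixed cream tray left of the jig, 560 (x) x 400 (y) mm outside, walls 85 mm high, floor 8 mm high, with a few cakes in its far half. Origin at the centre of its underside. The bare table begins at world x 0.34. Scissors, a sachet, a red probe and a scale lie right of world y -0.55, tongs and a sachet beyond x 0.76.

How it is judged:
By the outcome, as a careful person would: the job done as asked, in the order asked, and still so for the second after the job is handed in, with the robot touching nothing.
It also fails if it takes over 67 s, if anything falls off the work surface, if the arm or the gripper's body presses on something with over 40 N, if the wrist force passes 120 N, or if a joint passes its speed limit or range.

### The arm

A 7-joint arm with a two-finger parallel gripper is mounted at the origin on a cart in front of the work surface, level with it; the furniture and walls round the work are solid. World frame = base frame: x ahead of the robot, y to its left, z up, the work surface at z = 0. Lengths are in m, angles in rad, forces in N, time in s.
With the tool pointing down it reaches from about 0.375 to 0.925 m from the base axis. Payload 3.1 kg.
Tool frame: the origin (TCP) lies between the finger pads; the fingertips stand 19 mm ahead of it and the grasp point (between the pads) is the TCP; z points along the fingers, y is the direction in which the jaws open and shut (so a half turn about z gives the same grasp; the last joint's range is limited). The gripper opens to 85 mm and grips with 20 to 120 N. Pads are 22 mm wide; open, the fingers measure 114 mm over their backs; the gripper's body (76 mm by 85 mm) begins 54 mm behind the grasp point. The pads swing forward as they close: fully open they stand 13 mm farther back than shut.
Start: joints at [-1.352, 0.383, 0.044, 1.598, -0.018, 1.161, -0.05], TCP at [0.202, 0.618, 0.25] pointing down, gripper open.
Joint ranges: [-2.61, 2.61], [-0.41, 2.15], [-1.48, 1.57], [0, 2.5], [-1.57, 4.71], [0.05, 1.97], [-2.85, 2.85]. Speed limits (rad/s): [2.79, 2.79, 3.14, 3.14, 3.14, 3.14, 3.14].

### API

Orientations are given as a unit quaternion [x, y, z, w].
In Python, from bench import move_ptp, movel, move_j, move_gripper, pause, inverse_kinematics, read_camera, camera_params, MotionError, sign_off, look_for, tip_of, read_time_s, read_qpos, read_joint_vel, read_effort, read_eef_pos, read_tcp_rot, read_ft_force, read_ft_torque, read_finger_gap gives the robot as it stands. Calls block until the motion is done:
- move_ptp(position, orientation): joint-space move of the TCP to a pose.
- movel(position, orientation=None, speed=0.15): straight line of the TCP; orientation=None keeps the orientation; speed is the mean speed in m/s.
- move_j(angles): joint-space move.
- move_gripper(opening, effort=None): finger opening in m; effort is the grip in N (None keeps the last); returns when the fingers have stopped.
- pause(seconds).
- inverse_kinematics(position, orientation): joint angles nearest the present ones, or None.
- read_camera(name): name is "scene" or "top"; returns the picture (420x560x3 uint8, red, green, blue); there is no depth.
- camera_params(name): a dict with "K" (3x3 intrinsics, pixels), "camera_from_world" (4x4, takes a point from world to camera coordinates). Camera axes: x right, y down, z forward; pixel columns grow to the right and rows downward; lengths in m; the calibration is good to about 2 mm. A picture is of the moment at which its call begins. camera_params takes no time and is no camera call.
A pose or a line that the arm cannot do raises MotionError and nothing moves.
- sign_off(): hands the job in, once; it reports no verdict.
Trained networks look in the newest picture that a camera, given by its name, has taken for a name from the list of things; names that differ only in an ending like _2 or _b are one class to them, and where a whole thing is asked for, a point or a joint stands for the part that bears it (a point fixed in the world has none). Each returns a list of dicts, best first, with "confidence" (0 to 1); they miss things now and then, are a little off and sometimes report something else, mostly with a low value. They report only what shows in the picture. A call takes as long as a camera call.
- look_for(camera, name): "at" ([column, row] in pixels, amid what is visible of it).
- tip_of(camera, name): "at" ([column, row] in pixels: a listed point, or the origin of a listed thing).
Readings, each from a call of its own:
- read_time_s(): time.
- read_qpos(): joint angles.
- read_joint_vel(): joint speeds.
- read_effort(): joint torques, N m.
- read_eef_pos(): TCP position.
- read_tcp_rot(): TCP orientation.
- read_ft_force(): force on the tool from outside, world axes, zero at the start.
- read_ft_torque(): the same for the moment, N m.
- read_finger_gap(): finger opening in m.
Only numpy, scipy, OpenCV 4.12 (cv2) and the standard library are available. Lean on these libraries where they do the work, as an engineer would, in place of code of your own. Each camera call takes 0.05 s, during which the arm holds its last target.

## Working session

There is one attempt and no reset: what is moved stays moved. The work goes in short steps, each a Python script; the robot and the scene stay as the last script left them, time stands still between calls to the robot, and variables do not carry over. Pictures are saved under pics/ and viewed, and the job is handed in when it is done.

```bash
mkdir -p pics; ls
cat > h.py <<'E'
import numpy as np, cv2
from bench import *
def snap(cam,fn):
    im=read_camera(cam); cv2.imwrite('pics/'+fn,cv2.cvtColor(im,cv2.COLOR_RGB2BGR)); return im
def ray(cam,px):
    p=camera_params(cam);K=np.array(p['K']);T=np.array(p['camera_from_world']);R=T[:3,:3]
    o=-R.T@T[:3,3]; d=R.T@np.linalg.inv(K)@np.array([px[0],px[1],1.]); return o,d
def atz(cam,px,z):
    o,d=ray(cam,px); return o+d*(z-o[2])/d[2]
def proj(cam,P):
    p=camera_params(cam);q=np.array(p['camera_from_world'])@np.r_[P,1]; u=np.array(p['K'])@q[:3]; return u[:2]/u[2]
E
python3 - <<'E'
from h import *
np.set_printoptions(precision=4,suppress=True)
Z={'lane_jig':0,'guide_face':.028,'knob_grip':.088,'back_fence':.008,'sample_cake':.008,'marker':.008,'marker_cap':.016,'marker_tail':.016,'timer':0,'tape_roll':0,'choc_cake':0,'spray_bottle':0,'tray_sachets':0}
for c in('top','scene'):
    snap(c,c+'0.png'); print(c,ray(c,(280,210)))
    for n,z in Z.items():
        for d in tip_of(c,n)[:2]: print(n,round(d['confidence'],2),np.array(d['at']),atz(c,d['at'],z))
print(read_time_s(),read_tcp_rot(),read_finger_gap())
E
```

```text
pics
top (array([ 0.3739, -0.2172,  1.0397]), array([ 0.2175,  0.0239, -0.9758]))
lane_jig 0.74 [303.2 252.2] [ 0.4989 -0.2683  0.    ]
guide_face 0.52 [330.5 234.4] [ 0.5515 -0.3328  0.028 ]
guide_face 0.24 [280.5 158.2] [ 0.7442 -0.1749  0.028 ]
knob_grip 0.79 [304.9 270.2] [ 0.4454 -0.2732  0.088 ]
back_fence 0.7 [273.4 230.2] [ 0.5464 -0.1816  0.008 ]
sample_cake 0.91 [288.3 239.7] [ 0.526  -0.2245  0.008 ]
marker 0.49 [320.  227.9] [ 0.5689 -0.3052  0.008 ]
marker_cap 0.76 [321.2 253.1] [ 0.5008 -0.3149  0.016 ]
marker_tail 0.48 [317.6 201.2] [ 0.6397 -0.2901  0.016 ]
timer 0.64 [344.1 189. ] [ 0.6881 -0.3604  0.    ]
tape_roll 0.79 [385.  271.7] [ 0.4757 -0.4895  0.    ]
choc_cake 0.75 [281. 159.] [ 0.7523 -0.1755  0.    ]
spray_bottle 0.57 [390.6 217.9] [ 0.6231 -0.4942 -0.    ]
scene (array([-0.3389, -0.6545,  0.5399]), array([ 0.8188,  0.4014, -0.4108]))
lane_jig 0.82 [291.7 265. ] [ 0.4983 -0.2685  0.    ]
lane_jig 0.22 [315.9 249.4] [ 0.5804 -0.2889  0.    ]
guide_face 0.9 [331.  249.1] [ 0.5465 -0.3358  0.028 ]
knob_grip 0.89 [281.3 236. ] [ 0.4533 -0.2678  0.088 ]
knob_grip 0.62 [295.9 210.5] [ 0.573  -0.2451  0.088 ]
back_fence 0.7 [265.6 245. ] [ 0.5409 -0.1865  0.008 ]
sample_cake 0.77 [278.5 249.3] [ 0.5347 -0.2208  0.008 ]
marker 0.47 [316.  247.8] [ 0.5735 -0.2919  0.008 ]
marker_cap 0.46 [313.1 259.8] [ 0.5101 -0.311   0.016 ]
marker_tail 0.48 [325.8 231.6] [ 0.6396 -0.2889  0.016 ]
timer 0.58 [366.  231.6] [ 0.7068 -0.3628  0.    ]
tape_roll 0.66 [394.2 295.9] [ 0.4733 -0.4877  0.    ]
choc_cake 0.64 [298.3 211.2] [ 0.749  -0.1728  0.    ]
choc_cake 0.3 [317.9 250.6] [ 0.5771 -0.2949  0.    ]
spray_bottle 0.97 [410.2 260.7] [ 0.6142 -0.4856  0.    ]
1.4 [ 0.1578  0.9875 -0.     -0.    ] 0.08537868741482568
```

Run:
```python
import cv2
a=cv2.imread('pics/top0.png');cv2.imwrite('pics/top0c.png',cv2.resize(a[130:330,220:460],None,fx=3,fy=3,interpolation=cv2.INTER_CUBIC))
a=cv2.imread('pics/scene0.png');cv2.imwrite('pics/scene0c.png',cv2.resize(a[170:320,220:440],None,fx=3.5,fy=3.5,interpolation=cv2.INTER_CUBIC))
```

```text
(no output)
```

View pics/top0.png

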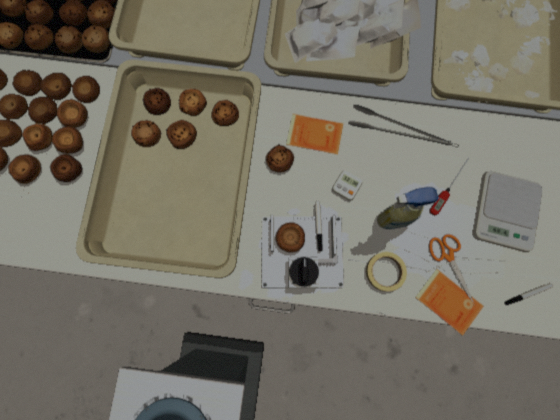

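View pics/top0c.png

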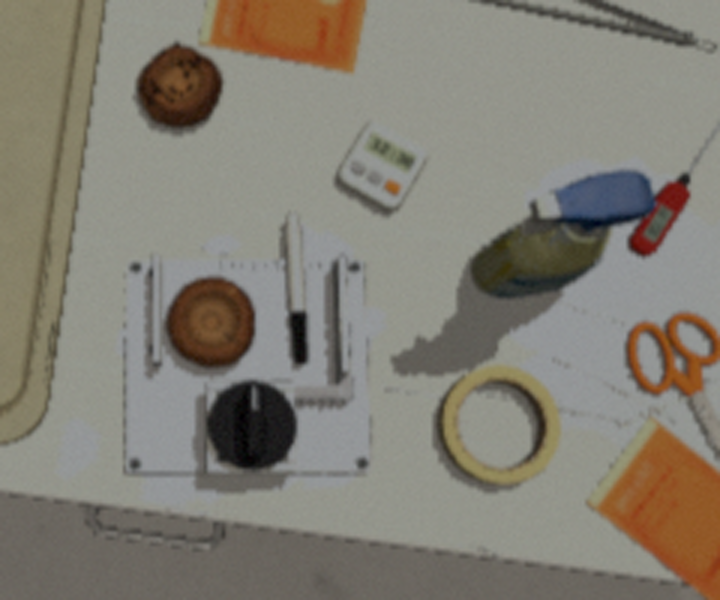

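View pics/scene0c.png

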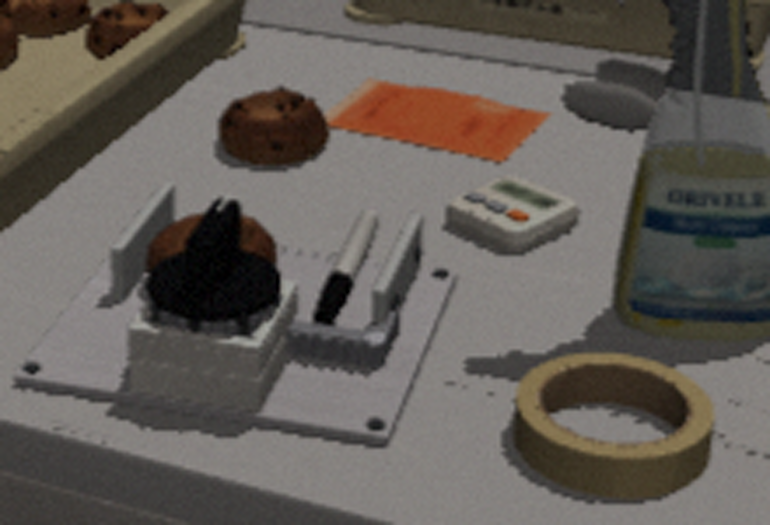

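Run:
```python
from h import *
np.set_printoptions(precision=4,suppress=True)
def t(x,y,z): return atz('top',(220+(x+.5)/3-.5,130+(y+.5)/3-.5),z)
A=[t(136,267,.008),t(354,267,.008),t(134,463,.008),t(361,463,.008)]
for a in A: print(a)
print('mid',np.mean(A,0))
print('bar yaw',np.degrees(np.arctan2(*((t(253,388,.1)-t(249,460,.1))[[1,0]]))))
def s(x,y,z): return atz('scene',(220+(x+.5)/3.5-.5,170+(y+.5)/3.5-.5),z)
for p in [(32,368),(376,424),(440,274)]: print('sc',s(*p,.008))
for p in [(20,383,),(387,441),(456,278)]: print('sccorner',s(*p,.008))
print('guide top',s(419,216,.047),s(376,292,.047), t(343,258,.047),t(343,380,.047))
print('fence top',s(172,187,.045),s(113,250,.045),t(155,257,.045),t(155,364,.045))
print('pen',s(366,213,.016),s(325,320,.016),t(293,213,.016),t(300,362,.016))
print('cake',t(211,321,.03))
```

```text
[ 0.5747 -0.1548  0.008 ]
[ 0.6004 -0.3499  0.008 ]
[ 0.4022 -0.177   0.008 ]
[ 0.4278 -0.373   0.008 ]
mid [ 0.5013 -0.2637  0.008 ]
bar yaw 3.492225165071755
sc [ 0.4011 -0.1767  0.008 ]
sc [ 0.4271 -0.3731  0.008 ]
sc [ 0.5984 -0.3497  0.008 ]
sccorner [ 0.3847 -0.1787  0.008 ]
sccorner [ 0.4144 -0.384   0.008 ]
sccorner [ 0.5975 -0.3602  0.008 ]
guide top [ 0.5943 -0.3364  0.047 ] [ 0.4953 -0.3463  0.047 ] [ 0.5985 -0.3346  0.047 ] [ 0.493  -0.3452  0.047 ]
fence top [ 0.5741 -0.1786  0.045 ] [ 0.4835 -0.1853  0.045 ] [ 0.5785 -0.1722  0.045 ] [ 0.4859 -0.1848  0.045 ]
pen [ 0.6433 -0.2836  0.016 ] [ 0.5049 -0.3119  0.016 ] [ 0.6411 -0.2893  0.016 ] [ 0.5075 -0.3101  0.016 ]
cake [ 0.5313 -0.2278  0.03  ]
```

```bash
cat >> h.py <<'E'
np.set_printoptions(precision=4,suppress=True)
def down(jaw_deg):
    ph=np.radians((jaw_deg+90)/2); return [float(np.cos(ph)),float(np.sin(ph)),0.,0.]
JIG=np.array([.501,-.2635]); YAW=np.radians(7.5)
RJ=np.array([[np.cos(YAW),-np.sin(YAW)],[np.sin(YAW),np.cos(YAW)]])
def jw(x,y): return JIG+RJ@np.array([x,y])
def wj(p): return RJ.T@(np.array(p)[:2]-JIG)
KN=jw(-.057,0)
E
python3 - <<'E'
from h import *
for j in (99.8,-80.2): 
  for p in ([.6085,-.2947,.029],[.6085,-.2947,.14]): print(j,inverse_kinematics(p,down(j)))
for j in (97.5,-82.5,97.5+157.5,-82.5+157.5,97.5+180): print(j,inverse_kinematics([*KN,.09],down(j)))
def t(x,y,z): return atz('top',(x,y),z)
print('tray',[t(*p,.085) for p in [(85,250),(235,270),(255,85),(123,65)]], t(165,225,.008))
for a in (60,75,90): print(inverse_kinematics([.5,.09,.03],down(a)))
print(KN)
E
```

```text
99.8 [-0.0441  0.7678  0.5978  1.6779 -0.5388  0.8662  2.5228]
99.8 [-0.2116  0.6979  0.8564  1.6463 -0.5855  1.0728  2.5606]
-80.2 [-0.1816  0.8564  0.8108  1.6846 -0.7466  0.9379 -0.4771]
-80.2 [-0.1628  0.664   0.7762  1.6441 -0.5205  1.0515 -0.6272]
97.5 [-0.2872  0.5098  0.9081  2.061  -0.5492  0.8287  2.6479]
-82.5 [-0.3034  0.521   0.9305  2.0615 -0.5685  0.8352 -0.4772]
255.0 [-0.3034  0.521   0.9305  2.0615 -0.5685  0.8352 -0.8699]
75.0 [-0.2862  0.5091  0.9066  2.061  -0.5479  0.8283  2.2541]
277.5 [-0.3034  0.521   0.9305  2.0615 -0.5685  0.8352 -0.4772]
tray [array([0.4244, 0.2681, 0.085 ]), array([ 0.424 , -0.1046,  0.085 ]), array([ 0.9218, -0.0819,  0.085 ]), array([0.9339, 0.2847, 0.085 ])] [0.5224 0.1099 0.008 ]
[-0.6054  0.4688  0.3994  2.0913 -0.3005  0.6354  1.0464]
[-0.5797  0.4642  0.3693  2.0902 -0.2767  0.6329  1.2876]
[-0.5563  0.4604  0.3419  2.0891 -0.2553  0.631   1.5308]
[ 0.4445 -0.2709]
```

```bash
python3 - <<'E'
from h import *
P=[.6085,-.2947]; o=down(-80.2)
move_gripper(.046,30)
move_ptp([*P,.16],o); print(read_time_s(),read_qpos())
movel([*P,.029],o,.12); print(read_time_s(),read_eef_pos(),read_ft_force())
snap('scene','s1.png')
move_gripper(.0,30); print(read_finger_gap(),read_ft_force())
movel([*P,.17],o,.15)
print(read_time_s(),read_finger_gap())
a=snap('scene','s2.png')
E
python3 -c "
import cv2,numpy as np
f=lambda n:cv2.resize(cv2.imread('pics/'+n)[150:310,220:440],None,fx=1.8*1,fy=1.8)
cv2.imwrite('pics/s12.png',np.hstack([f('s1.png'),f('s2.png')]))"
```

```text
5.3667 [-0.1694  0.6395  0.7832  1.6317 -0.4984  1.0807 -0.6423]
6.6083 [ 0.6093 -0.2953  0.0301] [ 0.1021 -1.0369  0.3694]
0.012826789500141388 [0.2185 0.0963 3.1295]
8.1417 0.013035152816297553
```

View pics/s12.png

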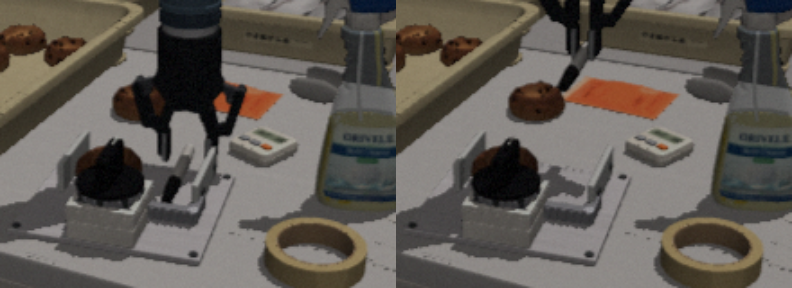

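```bash
python3 - <<'E'
from h import *
c,s=np.cos(np.radians(9.8)),np.sin(np.radians(9.8))
for z in(.157,.14,.12,.10,.08): print(z,proj('scene',[.6093-.104*c,-.2953-.104*s,z]))
for tilt in (20,40,60,80):
  T=np.radians(tilt); print(tilt,proj('scene',[.6093-.104*c*np.cos(T),-.2953-.104*s*np.cos(T),.16-.104*np.sin(T)]))
E
python3 -c "
import cv2
cv2.imwrite('pics/s2z.png',cv2.resize(cv2.imread('pics/s2.png')[120:240,260:400],None,fx=5,fy=5,interpolation=cv2.INTER_CUBIC))"
```

```text
0.157 [313.9954 196.5535]
0.14 [313.9186 204.6747]
0.12 [313.8294 214.0893]
0.1 [313.7417 223.3562]
0.08 [313.6553 232.4788]
20 [314.5411 210.7225]
40 [316.326  221.3125]
60 [319.0275 225.8344]
80 [322.2308 224.2606]
```

View pics/s2z.png

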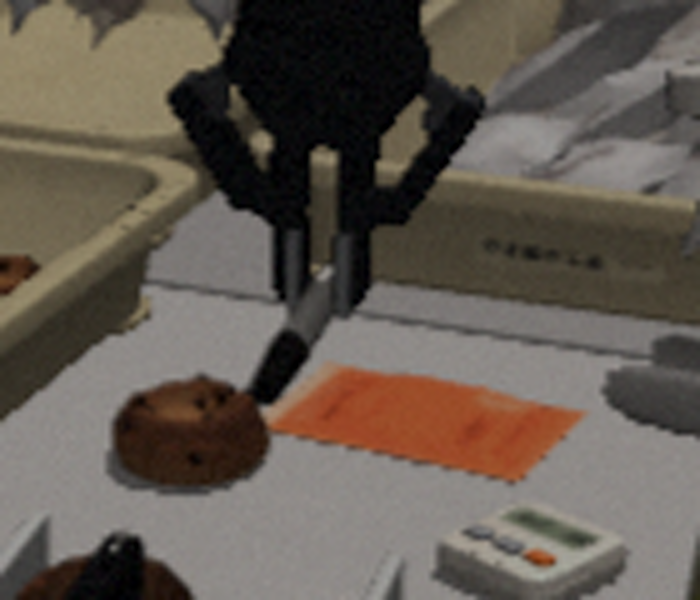

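Run:
```python
from h import *
o=down(-80.2); P=[.60,.09]
print(inverse_kinematics([*P,.03],o))
movel([*P,.17],o,.3); print(read_time_s())
movel([*P,.032],o,.12); print(read_time_s(),read_eef_pos(),read_ft_force())
move_gripper(.045); 
movel([*P,.16],o,.2); print(read_time_s())
k=np.r_[KN,.17]
move_ptp(k,down(-82.5)); print(read_time_s(),read_qpos())
snap('scene','s3.png')
print(read_time_s())
```

```text
[-0.7492  0.6916  0.6825  1.8624 -0.5942  0.8018 -1.1503]
9.625
10.925 [0.6009 0.09   0.0329] [ 0.2287 -0.1994  0.264 ]
12.125
13.5833 [-0.396   0.3708  1.0173  2.0154 -0.386   0.9611 -0.619 ]
13.6333
```

View pics/s3.png

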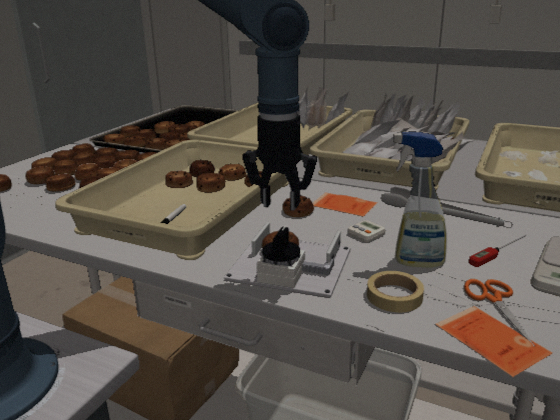

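```bash
python3 - <<'E'
from h import *
o=down(-82.5)
movel([*KN,.09],o,.12); print(read_time_s(),read_eef_pos(),read_ft_force(),read_ft_torque())
snap('scene','s4.png')
move_gripper(0.,30); print(read_finger_gap(),read_ft_force(),read_ft_torque(),read_eef_pos(),read_time_s())
E
python3 -c "
import cv2
cv2.imwrite('pics/s4z.png',cv2.resize(cv2.imread('pics/s4.png')[160:300,220:360],None,fx=4,fy=4,interpolation=cv2.INTER_CUBIC))"
```

```text
14.45 [ 0.4449 -0.2713  0.0904] [0.0806 0.0625 0.5682] [ 0.0155  0.0199 -0.0079]
0.015563716828561423 [-0.4929  1.549   4.0718] [ 0.2261  0.0995 -0.03  ] [ 0.445  -0.271   0.0907] 14.8667
```

View pics/s4z.png

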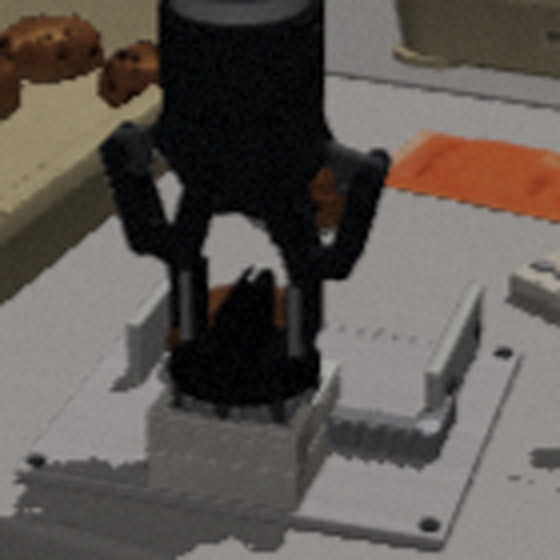

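```bash
python3 - <<'E'
from h import *
o=down(-82.5)
movel([*KN,.1025],o,.05); print(read_eef_pos(),read_ft_force(),read_ft_torque(),read_finger_gap())
C=np.pi/8
for n in range(2):
    q=read_qpos(); q=np.array(q); q[6]+=C; move_j(list(q)); print(n,read_time_s(),read_eef_pos(),read_ft_force(),read_ft_torque(),read_finger_gap(),read_qpos()[6])
snap('scene','s5.png');snap('top','t5.png')
E
python3 -c "
import cv2,numpy as np
f=lambda a,s:cv2.resize(a,None,fx=s,fy=s,interpolation=cv2.INTER_CUBIC)
cv2.imwrite('pics/s5z.png',np.hstack([f(cv2.imread('pics/s5.png')[180:300,220:350],3),f(cv2.imread('pics/t5.png')[200:320,240:370],3)]))"
```

```text
[ 0.445  -0.271   0.1033] [0.3356 0.4233 3.3151] [ 0.1258 -0.1707  0.0172] 0.015537699686235156
0 15.725 [ 0.4449 -0.2704  0.1032] [0.0468 1.3932 0.9033] [ 0.3621 -0.1478  0.0319] 0.015438019804849688 -0.13361270009120585
1 16.1833 [ 0.4445 -0.2699  0.1032] [-1.2573  2.2527  3.1435] [ 0.542   0.0978 -0.0081] 0.015825162683918616 0.25549238258653334
```

View pics/s5z.png

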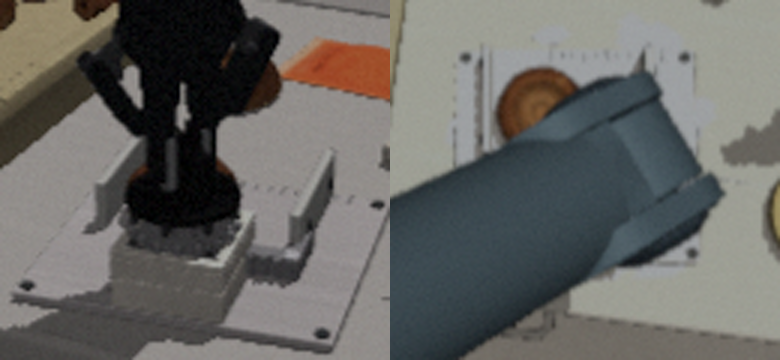

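```bash
python3 - <<'E'
from h import *
for n in (3.5,5,6):
    q=inverse_kinematics([*KN,.1027],down(-82.5+22.5*n)); 
    assert abs(q[6]-read_qpos()[6])<.8, q
    move_j(list(q)); print(n,read_time_s(),read_eef_pos(),read_ft_force(),read_ft_torque(),read_finger_gap(),read_qpos()[6])
r=read_tcp_rot(); print(np.degrees(2*np.arctan2(r[1],r[0]))-90+82.5)
move_gripper(.045); r=read_tcp_rot(); print(np.degrees(2*np.arctan2(r[1],r[0]))-90+82.5,read_ft_force(),read_ft_torque())
movel([*KN,.15],None,.15)
q=np.array(read_qpos()); q[0]+=.6; move_j(list(q)); print(read_time_s())
snap('scene','s6.png');snap('top','t6.png')
for n,z in (('guide_face',.028),('sample_cake',.008),('back_fence',.008),('knob_grip',.102)):
  for c in('top','scene'):
    for d in tip_of(c,n)[:1]: w=atz(c,d['at'],z); print(c,n,d['confidence'],w,wj(w))
E
python3 -c "
import cv2,numpy as np
f=lambda a,s:cv2.resize(a,None,fx=s,fy=s,interpolation=cv2.INTER_CUBIC)
cv2.imwrite('pics/s6z.png',f(cv2.imread('pics/s6.png')[180:300,220:350],6))
cv2.imwrite('pics/t6z.png',f(cv2.imread('pics/t6.png')[205:300,250:355],6))"
```

```text
3.5 16.8333 [ 0.4436 -0.2696  0.1017] [-0.1449  4.0502 -3.067 ] [ 0.9678 -0.1105  0.0813] 0.01557560030471762 0.7538512773173693
5 17.3917 [ 0.4428 -0.2698  0.1017] [-1.9031  3.7817 -3.0933] [1.1212 0.4727 0.0319] 0.01579125781391381 1.263333931107887
6 17.8167 [ 0.4423 -0.2702  0.1016] [-2.9349  4.6047 -1.7219] [1.1142 0.6496 0.066 ] 0.015905319961699218 1.6112323581504915
134.77554419892334
134.93064218854187 [ 0.5312 -0.06   -0.2049] [-0.0529  0.0546  0.0233]
19.85
top guide_face 0.77 [ 0.5427 -0.2739  0.028 ] [ 0.04   -0.0157]
top sample_cake 0.58 [ 0.5253 -0.2151  0.008 ] [0.0304 0.0448]
top back_fence 0.46 [ 0.5475 -0.18    0.008 ] [0.057  0.0767]
scene back_fence 0.64 [ 0.5374 -0.1844  0.008 ] [0.0464 0.0737]
top knob_grip 0.73 [0.4837 0.0458 0.102 ] [0.0232 0.3089]
scene knob_grip 0.82 [ 0.4366 -0.2732  0.102 ] [-0.0651 -0.0012]
```

View pics/s6z.png

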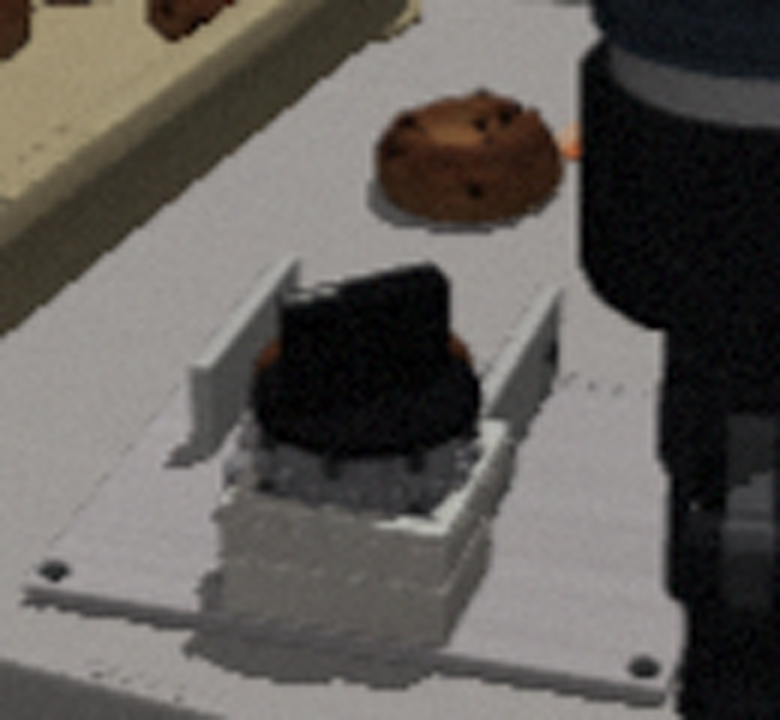

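View pics/t6z.png

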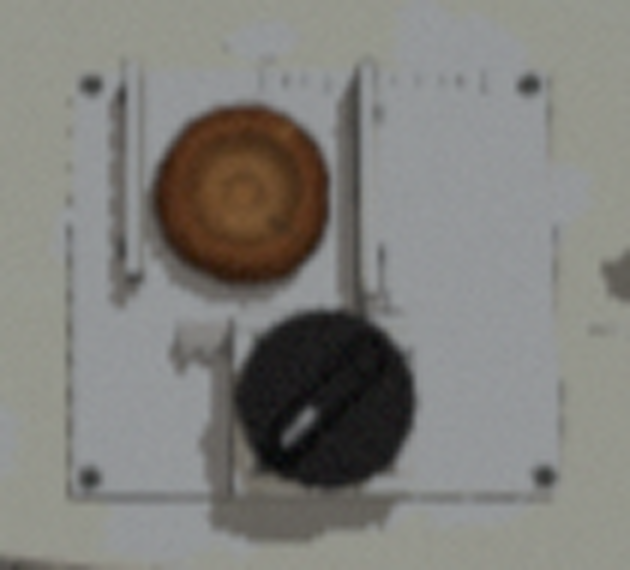

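Run:
```python
from h import *
a=cv2.imread('pics/t6.png')
for r in (231,235,237,239): print(r,a[r,268:320].mean(1).astype(int))
def t(x,y,z): return atz('top',(250+(x+.5)/6-.5,205+(y+.5)/6-.5),z)
for z in (.015,.022): print('cake',z,wj(t(155,192,z)),wj(t(330,192,z)),wj(t(243,105,z)),wj(t(243,284,z)))
print('guide',wj(t(361,65,.047)),wj(t(361,192,.047)),wj(t(374,65,.047)),wj(t(374,192,.047)))
print('fence',wj(t(127,62,.045)),wj(t(142,62,.045)),wj(t(142,192,.045)),wj(t(127,192,.045)))
print('screws',[wj(t(*p,.008)) for p in ((91,85),(529,85),(90,477),(543,477))])
kc=t(325,399,.08);print('knob',wj(kc),kc)
# predicted pixels of guide face top edge & knob
```

```text
231 [131 108 105 139 146 125 142 145 122  73  40  49  55  54  52  52  57  60
  67  72  74  75  73  75  73  69  64  54  50  46  44  53  55  49  48  63
 120 143 114  97  85  71 130 147 145 147 149 148 148 150 150 150]
235 [119 104 103 140 145 125 135  88  45  43  46  50  53  52  50  59  72  76
  74  67  66  71  71  72  71  71  78  75  69  61  53  48  51  55  47  41
  57 123 112  98  86  71 129 148 146 149 150 149 149 150 150 149]
237 [130 109 103 140 145 121 101  67  38  38  45  54  51  50  57  66  70  76
  77  69  73  80  80  80  71  67  72  74  72  64  53  48  52  59  46  42
  67 129 111  95  85  67 130 148 150 146 149 148 149 146 147 149]
239 [114 100 105 136 146 121  98  66  38  34  48  54  57  58  56  60  66  72
  75  75  76  77  77  77  75  74  76  74  69  59  52  52  58  54  49  41
  59 127 110  97  92  73 130 150 149 150 149 149 150 148 149 148]
cake 0.015 [0.0373 0.0698] [ 0.0372 -0.0078] [0.0765 0.0305] [-0.0036  0.0311]
cake 0.022 [0.0362 0.0698] [ 0.0362 -0.0073] [0.0752 0.0307] [-0.0044  0.0313]
guide [ 0.0881 -0.0199] [ 0.0323 -0.019 ] [ 0.0881 -0.0256] [ 0.0323 -0.0245]
fence [0.0899 0.0819] [0.0899 0.0754] [0.0327 0.0752] [0.0327 0.0817]
screws [array([0.0871, 0.0988]), array([ 0.087 , -0.0989]), array([-0.0869,  0.098 ]), array([-0.087 , -0.0992])]
knob [-0.058  -0.0001] [ 0.4435 -0.2711  0.08  ]
```

Run:
```python
from h import *
K=[.4435,-.271]; o=down(-82.5+135)
move_gripper(0.,30)
q=np.array(read_qpos()); q[0]-=.6; move_j(list(q))
movel([*K,.145],o,.1); print(read_time_s(),read_finger_gap())
for z in np.arange(.136,.1165,-.0015):
    movel([*K,z],o,.05); f=read_ft_force(); e=read_eef_pos(); print(round(z,4),e,f)
    if f[2]>28: break
print(read_time_s())
```

```text
22.275 -0.00043611906938472377
0.136 [ 0.443  -0.2708  0.1354] [ 0.3876 -0.025   0.2858]
0.1345 [ 0.4436 -0.2709  0.1345] [ 0.8709 -0.1983 -0.5465]
0.133 [ 0.4435 -0.271   0.133 ] [ 0.5297 -0.0864 -0.0023]
0.1315 [ 0.4437 -0.2711  0.1316] [-0.6591  0.5106  1.0228]
0.13 [ 0.4437 -0.2711  0.1301] [-0.5501  0.3991  1.7901]
0.1285 [ 0.4437 -0.2711  0.1285] [-0.3254 -1.1015  1.8309]
0.127 [ 0.4437 -0.2711  0.1269] [ 0.4505 -0.5238  2.0307]
0.1255 [ 0.4436 -0.271   0.1254] [ 1.0127 -0.3011  1.5454]
0.124 [ 0.4435 -0.271   0.1239] [ 0.9976 -0.963   0.6488]
0.1225 [ 0.4435 -0.271   0.1224] [1.0527 0.0152 1.2228]
0.121 [ 0.4436 -0.2711  0.1216] [-0.617  -0.0957  5.9743]
0.1195 [ 0.4439 -0.2713  0.1214] [-3.4893  1.233  14.3871]
0.118 [ 0.4441 -0.2714  0.1213] [-5.5322  3.6388 23.9117]
0.1165 [ 0.4442 -0.2715  0.1212] [-8.2904  5.1428 31.9278]
25.8583
```

```bash
python3 - <<'E'
from h import *
movel([.4435,-.271,.17],None,.15)
q=np.array(read_qpos()); q[0]+=.7; move_j(list(q)); print(read_time_s(),read_ft_force())
snap('scene','s7.png');snap('top','t7.png')
for n,z in (('marker',.008),('timer',0),('tape_roll',0),('choc_cake',0),('sample_cake',.008)):
  for d in tip_of('top',n)[:1]: print(n,d['confidence'],atz('top',d['at'],z))
E
python3 -c "
import cv2,numpy as np
f=lambda a,s:cv2.resize(a,None,fx=s,fy=s,interpolation=cv2.INTER_CUBIC)
cv2.imwrite('pics/s7z.png',f(cv2.imread('pics/s7.png')[180:300,220:350],6))
cv2.imwrite('pics/t7z.png',f(cv2.imread('pics/t7.png')[205:300,250:355],6))"
```

```text
27.7 [ 0.7587 -1.1017  0.5673]
marker 0.72 [0.5588 0.0823 0.008 ]
timer 0.74 [ 0.6961 -0.3725  0.    ]
tape_roll 0.93 [ 0.4756 -0.4887  0.    ]
choc_cake 0.97 [ 0.7483 -0.166   0.    ]
sample_cake 0.81 [ 0.5301 -0.2181  0.008 ]
```

View pics/s7z.png

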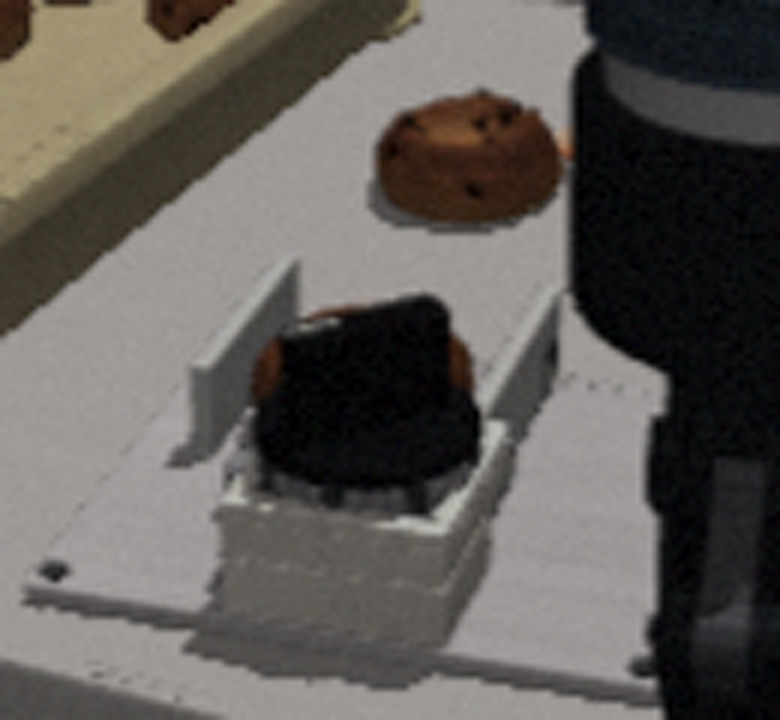

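View pics/t7z.png

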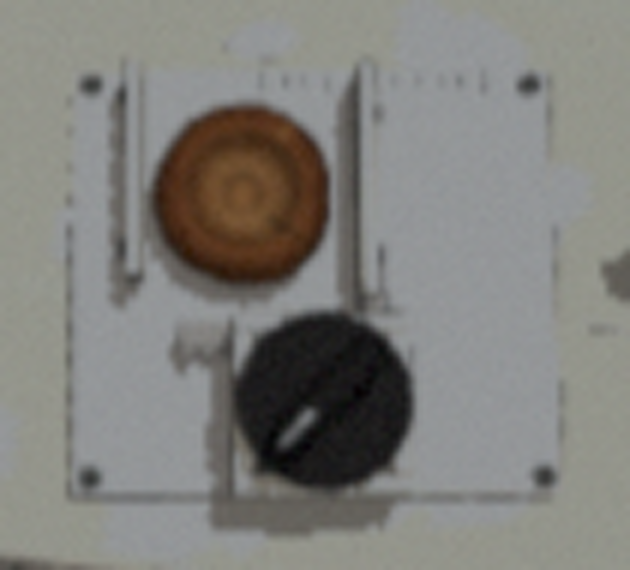

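View pics/t7.png

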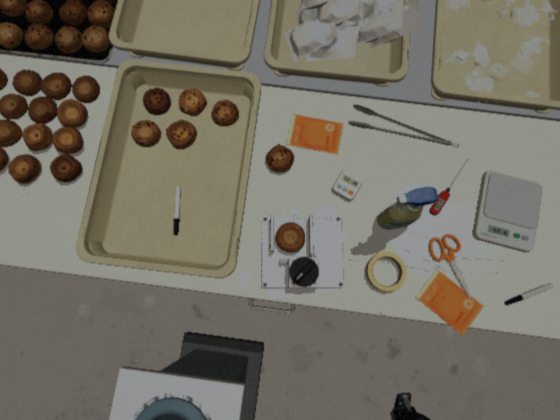

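Run:
```python
from h import *
print(read_time_s(),read_joint_vel()); sign_off()
```

```text
28.05 [ 0.007  -0.0025  0.0036  0.0014 -0.0011  0.0002  0.0007]
the job is handed in; nothing more can be done
```

The changeover is finished and handed in at about 28 s of the 67 s. I moved the marker pen first; it now lies in the empty near half of the cream tray. I then pulled the knob up, turned it six clicks anticlockwise (135°, 60 mm of guide travel), let go of it, and pressed it back down.

- **Lock:** the knob stopped under 32 N with the bar top about 102 mm above the table, which is its fully-down height.
- **Gap to cake:** I estimate 8.5 to 9.6 mm from the top picture. The edges are blurred to about 1 to 2 mm, so this is close to the centimetre limit. A seventh click would probably have pushed the cake, so I stopped at six.
- **Cake and bystanders:** in the last pictures the cake had not moved and the timer, tape roll, chocolate-chip cake and spray bottle all looked undisturbed. The arm was clear of everything.
- **Disagreements:** the networks' cake and timer positions varied by about 1 cm between pictures. I used my own edge measurements for the gap, and compared the pictures by eye for the rest.

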